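# Put the imaging detector under the ratchet limb rest

## Robot

A 6-joint arm with a two-finger parallel gripper is mounted at the origin on the work surface. World frame = base frame: x ahead of the robot, y to its left, z up, the work surface at z = 0. Lengths are in m, angles in rad, forces in N, time in s.
With the tool pointing down it reaches from about 0.3 to 0.85 m from the base axis. Payload 5.4 kg.
Tool frame: the origin (TCP) lies midway between the tips of the shut fingers; the grasp point (between the pads) lies 19 mm behind it; z points along the fingers, y is the line along which they close (so a half turn about z gives the same grasp; the last joint's range is limited). The gripper opens to 85 mm and grips with 20 to 120 N. Pads are 22 mm wide; open, the fingers measure 114 mm over their backs; the gripper's body (76 mm by 85 mm) begins 54 mm behind the grasp point. The pads swing forward as they close: fully open they stand 13 mm farther back than shut.
Start: joints at [-1.427, 0.158, 1.597, -0, 1.386, -0.21], TCP at [0.199, -0.539, 0.231] pointing down, gripper open.
Joint ranges: [-2.91, 2.91], [-0.94, 2.29], [0.18, 2.7], [-1.29, 4.43], [0.17, 2.64], [-3, 3]. Speed limits (rad/s): [2.57, 2.57, 3.14, 3.14, 3.14, 3.14].

## Interface

Orientations are given as [roll, pitch, yaw] about the fixed x, y, z axes, in that order (R = Rz(yaw) Ry(pitch) Rx(roll)).
In Python, from cell import state, grab_frame, sign_off gives the robot as it stands. The module is installed in compiled form; this text tells all that it offers.
- The arm moves only by the tool servo_tool, never from a script. Its argument "steps" is a list of rows, each a list of 6 numbers: the shift along the tool's x, y, z in cm, then the turn, a rotation vector about the tool's x, y, z in degrees. A call has 1 to 5 rows; each row shifts and turns the commanded pose from where the row before left it, along the tool's axes as they then stand; what a row does not reach is not made up. A row lasts 1/12 s, in which the tool goes at most 41.7 mm and 7.16 degrees, less where a joint would pass 70% of its speed; a pose out of reach is approached as far as the arm can. A call with a gripper value outside its range is refused whole. "gripper" is the finger opening in cm, from 0 to 8.54, set as the call begins (left out, the last holds). The fingers move at their own pace and stop on an object; the grip force is fixed at half the most. Time passes only in rows, so rows that do not move let the fingers close. It gives the time, the measured TCP pose, the force, the opening and the grip force at its end, in the units of the state.
- state(): the state, without advancing time (a new reading comes with each control period).
- grab_frame(name): name is "side" or "top"; returns a dict with "frame" (400x640x3 uint8, red, green, blue), "fx", "fy", "cx", "cy" (pixels), "D" ([k1, k2, p1, p2, k3] as OpenCV has them; the pictures are not rectified), "extrinsics" (4x4, takes a point from world to camera coordinates). Camera axes: x right, y down, z forward; pixel columns grow to the right and rows downward; lengths in m; the calibration is good to about 2 mm. A picture is of the moment at which its call begins. There is no depth.
- sign_off(): hands the job in; it is judged then, once.
The state is a dict: "clock": time; "joint_pos": joint angles; "qvel": joint speeds; "joint_efforts": joint torques, N m; "tcp_pos": TCP position; "ee_rot": TCP orientation; "wrist_force": force on the tool from outside, world axes, zero at the start; "moment": the same for the moment, N m; "finger_gap": opening from 0.0 (shut) to 1.0 (fully open); "grasp_force": force on a finger pad.
Only numpy, scipy, OpenCV 4.12 (cv2) and the standard library are available. Lean on these libraries where they do the work, as an engineer would, in place of code of your own. Each camera call takes 0.05 s, during which the arm holds its last target. There are 200 camera calls.

## Task

Get the limb rest ready for an X-ray: lift it by its rubber grip, click by click, to the top notch and let it hang there, leaving the red release alone until the detector is in. Slide the detector by its handle along the table into the guides under the cradle, gently, until it is fully home against the end stop. Then squeeze the red release, lower the rest by hand until the cradle lies with its weight on the detector, without pressing or dropping it on the fragile panel, and leave it so, with the dish, spray bottle and jar undisturbed.

Things in the scene. Friction and masses are not known exactly. Their poses are not given: they have to be found in the camera images.
- stand: Fixed stand: white foot, 20 mm square toothed steel mast, 160 mm tall, black stop collar on top. Origin: mast axis at table level; z up. The arm of the rest reaches from the mast along -x. The detector's guides lie on the table under the cradle.
- nest (a point): Where the detector's middle is when home, 15 mm up; stand's axes. White guide rails along y, 10 mm high, 72.5 mm either side in x (2.5 mm play), from y = -98 to 55, flared from there to y = 103. White end stop, 16 mm high, at y = -95. The detector slides in towards -y, and home its axes match these.
- limb_rest: Sliding rest, 0.45 to 0.65 kg: carriage on the mast, arm 16 mm wide along -x, frame with the white cradle 220 mm before the mast, rubber grip in front. Moves up and down only. Stand's axes; origin on the mast axis; its height over the table is 5 mm at the bottom, 77 at the top stop. The pawl catches every 12 mm: 12, 24 (it starts on one of these), 36, 48, 60, 72 (top notch).
- cradle_place (a point): Middle of the frame, level with the rest's origin, 220 mm before the mast. The white cradle (blue pads, 78 (x) x 84 x 36 mm) is clamped in the frame with the centre of its flat underside here, give or take 5 mm in height; that is set afresh each time and not in the pose. It will lie on the detector's top, 30 mm above the table. No notch there stops a fall; over 1 mm is a drop.
- release: Pawl lever on the rest, sprung; hinged on an upright pin at its origin. Red tab 50 mm long (x), 26 high, 6 thick, beside the arm on +y, outer face 28 mm from the arm's middle plane. Pushed 7 mm towards the arm (2 to 3.5 N) it draws the pawl out and the rest, unless held, falls; its stop comes at 9 mm. Let go, it springs back.
- lift_grip (a point): Middle of the black rubber grip at the front of the rest: 70 mm along x, 16 wide (y), 20 high, 24 high flange at its tip; 40 mm above the rest's origin, 300 mm before the mast. Lifting takes 5 N, and up to 18 N as each tooth clicks by; harder only at the top stop. Stand's axes.
- squeeze_point (a point): Where arm and red tab are squeezed together, fingers closing along y about this point: one on the arm's -y side, 14 mm from it, one on the tab, 22 mm from it at rest, 13 mm fully squeezed (27 mm over both). Half-way up both, 117 mm before the mast, 40 mm above the rest's origin. So held, the rest can be lowered. Stand's axes.
- detector: Loose detector, 0.6 to 1 kg: grey case 140 (x) x 190 (y) x 30 mm, white panel on top, black carry handle at its +y end. Origin: centre of the case's underside. Fragile: it bears up to 20 N from the rest above, 30 N from the guides and stop.
- detector_mid (a point): Centre of the detector's case, 15 mm above its underside; detector's axes.
- handle_bar (a point): Middle of the handle's bar, 135 mm from the case's middle towards +y: bar along x, 12 mm thick (y), 8 to 28 mm above the table, 88 mm clear between its side struts, 34 mm clear between bar and case. Detector's axes.
- dish: Loose steel bowl, 110 mm across, 45 mm high. Origin: centre of its underside. To be left alone.
- spray: Loose white bottle with blue cap, 60 mm across, 170 mm high. Origin: centre of its underside. To be left alone.
- swabs: Loose amber jar with white lid, 70 mm across, 90 mm high. Origin: centre of its underside. To be left alone.

How it is judged:
By the outcome, as a careful person would: the job done as asked, in the order asked, and still so for the second after the job is handed in, with the robot touching nothing.
It also fails if it takes over 69 s, if anything falls off the work surface, if the arm or the gripper's body presses on something with over 40 N, if the wrist force passes 120 N, or if a joint passes its speed limit or range.

## Working session

There is one attempt and no reset: what is moved stays moved. The work goes in short steps, Python scripts to look and compute and a tool call to move; the robot and the scene stay as the last step left them, time stands still between calls to the robot, and variables do not carry over. Pictures are saved under pics/ and viewed, at most 10 in all, crops included, and the job is handed in when it is done.

Besides the shell and the picture viewer there is one more tool, called after "Call:" as name(argument=value, ...), one argument or row to a line, values as JSON. servo_tool: Moves the arm, as the interface text tells. Its arguments: {"type":"object","properties":{"steps":{"type":"array"},"gripper":{"type":"number"}},"required":["steps"]}

```bash
mkdir -p pics; cat > h.py <<'E'
import numpy as np, cv2
from cell import state, grab_frame, sign_off
from scipy.spatial.transform import Rotation as Rn
def cam(f):
    K=np.array([[f['fx'],0,f['cx']],[0,f['fy'],f['cy']],[0,0,1.]]);E=np.array(f['extrinsics']);return K,np.array(f['D'],float),E
def ray(f,uv):
    K,D,E=cam(f);p=cv2.undistortPoints(np.array(uv,float).reshape(-1,1,2),K,D).reshape(-1,2)
    d=np.c_[p,np.ones(len(p))]@E[:3,:3];o=-E[:3,:3].T@E[:3,3];return o,d/np.linalg.norm(d,axis=1)[:,None]
def onz(f,uv,z):
    o,d=ray(f,uv);return o+d*((z-o[2])/d[:,2])[:,None]
def proj(f,P):
    K,D,E=cam(f);return cv2.projectPoints(np.array(P,float).reshape(-1,3),cv2.Rodrigues(E[:3,:3])[0],E[:3,3],K,D)[0].reshape(-1,2)
def tri(f,a,g,b):
    o1,d1=ray(f,a);o2,d2=ray(g,b);out=[]
    for u,v in zip(d1,d2):
        s=np.linalg.lstsq(np.c_[u,-v],o2-o1,rcond=None)[0];p,q=o1+s[0]*u,o2+s[1]*v
        out.append(np.r_[(p+q)/2,np.linalg.norm(p-q)])
    return np.array(out)
def save(f,n): cv2.imwrite('pics/'+n,f['frame'][:,:,::-1])
E
python3 - <<'E'
from h import *
import pickle
np.set_printoptions(precision=4,suppress=True)
fs={}
for n in('side','top'):
    f=grab_frame(n);fs[n]=f;save(f,n+'0.png');K,D,E=cam(f);print(n,-E[:3,:3].T@E[:3,3],E[2,:3],f['fx'],D)
pickle.dump(fs,open('f0.pkl','wb'))
print(state())
E
```

```text
side [0.1412 0.7303 0.6208] [ 0.4295 -0.7284 -0.5338] 364.66784423154417 [-0.0479  0.      0.      0.      0.    ]
top [ 0.4375 -0.0307  1.1567] [ 0.1158 -0.0163 -0.9931] 364.9232871130542 [-0.034  0.     0.     0.     0.   ]
{'clock': 0.1, 'joint_pos': array([-1.4271,  0.159 ,  1.5981,  0.    ,  1.3862, -0.2101]), 'qvel': array([ 0.0002, -0.0015, -0.0034, -0.0023,  0.0005,  0.0005]), 'joint_efforts': array([ -0.0002, -39.6991, -33.2338,  -0.0002,   0.0042,   0.    ]), 'tcp_pos': array([ 0.1991, -0.5388,  0.2304]), 'ee_rot': array([-3.14  , -0.0004,  0.3539]), 'wrist_force': array([-0.014 , -0.5027,  0.7147]), 'moment': array([ 0.0109, -0.0642, -0.008 ]), 'grasp_force': 0.0, 'finger_gap': 0.999146780730549}
```

View pics/side0.png

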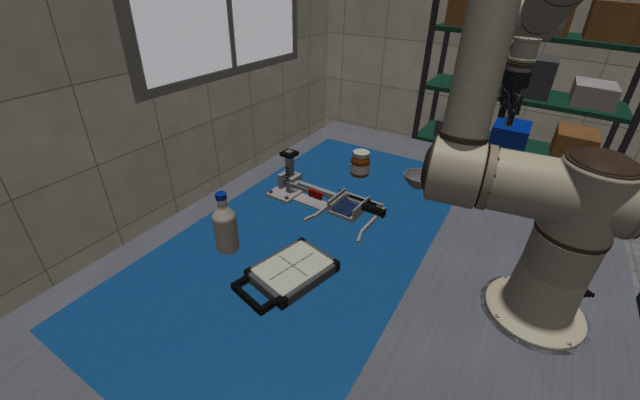

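View pics/top0.png

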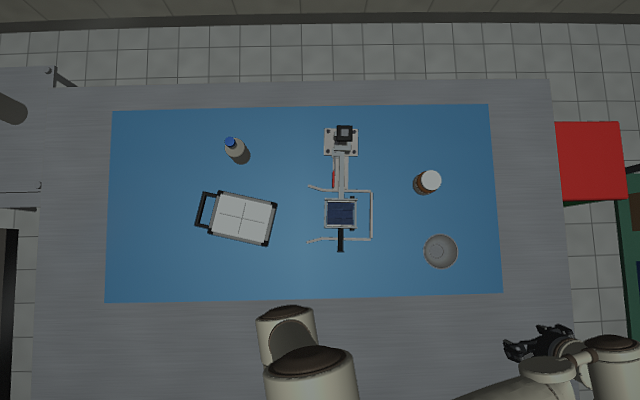

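The side view shows the stand at about (290,170), the grip at (375,208) and the detector at (290,270). In the top view the mast is at (344,132), the grip runs from (340,230) to (340,250), and the detector is at (243,217) with its handle at (204,210).

```bash
python3 - <<'E'
from h import *
import pickle
fs=pickle.load(open('f0.pkl','rb'))
def crop(n,x0,y0,x1,y1,s,o):
    c=fs[n]['frame'][y0:y1,x0:x1,::-1];c=cv2.resize(c,None,fx=s,fy=s,interpolation=cv2.INTER_CUBIC);c=cv2.convertScaleAbs(c,alpha=1.4)
    for i in range(x0,x1,10): cv2.putText(c,str(i),((i-x0)*s,8),0,.3,(0,255,255));cv2.line(c,((i-x0)*s,10),((i-x0)*s,14),(0,255,255))
    for i in range(y0,y1,10): cv2.putText(c,str(i),(0,(i-y0)*s+4),0,.3,(0,255,255))
    cv2.imwrite('pics/'+o,c)
crop('top',300,115,380,260,4,'t1.png');crop('side',230,140,390,310,3,'s1.png')
a=cv2.imread('pics/t1.png');b=cv2.imread('pics/s1.png')
b=b[:510]
H=max(a.shape[0],b.shape[0]);pad=lambda i:cv2.copyMakeBorder(i,0,H-i.shape[0],0,0,0)
m=np.hstack([pad(a),pad(b)]);print(m.shape);cv2.imwrite('pics/m1.png',m[:600,:800])
E
```

```text
(580, 800, 3)
```

View pics/m1.png

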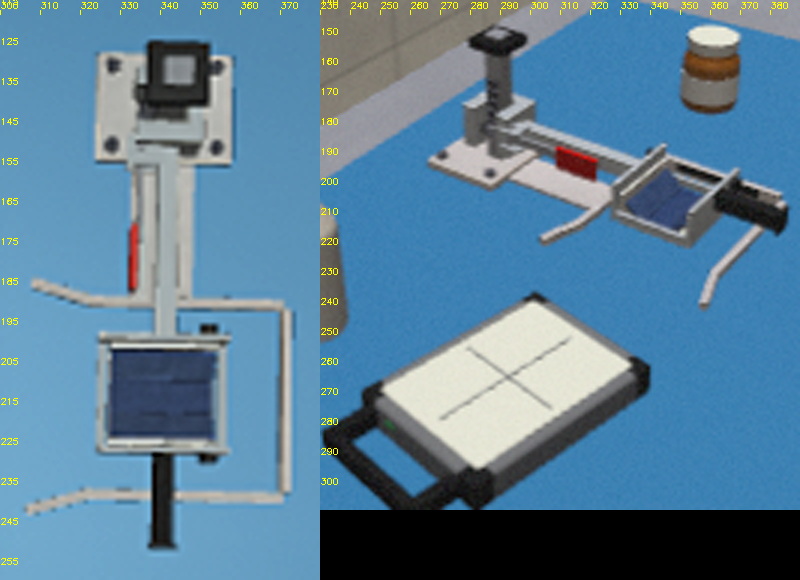

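The crops show the red tab at about (333,178) in the top view, the grip at x=340 over rows 228-251, and rails at rows 190 and 238 with the end stop at column 371. I'll measure these next.

```bash
cat > meas.py <<'E'
from h import *
import pickle
np.set_printoptions(precision=4,suppress=True)
fs=pickle.load(open('f0.pkl','rb'));T,S=fs['top'],fs['side']
def mask(f,fn,roi):
    x0,y0,x1,y1=roi;m=np.zeros(f['frame'].shape[:2],np.uint8);i=f['frame'].astype(int);m[y0:y1,x0:x1]=fn(i[...,0],i[...,1],i[...,2])[y0:y1,x0:x1]*255
    n,l,s,c=cv2.connectedComponentsWithStats(m);k=1+np.argmax(s[1:,4]);return (l==k).astype(np.uint8)
def rect(m):
    c=max(cv2.findContours(m,0,1)[0],key=cv2.contourArea);return cv2.minAreaRect(c),np.argwhere(m)[:,::-1].mean(0)
red=lambda r,g,b:(r>1.8*g)&(r>60)
blk=lambda r,g,b:(r<45)&(g<45)&(b<50)
wht=lambda r,g,b:(r>.8*b)&(r>95)
E
python3 - <<'E'
from meas import *
rt=rect(mask(T,red,(320,160,345,200)));rs=rect(mask(S,red,(300,180,330,210)))
print('red',rt,rs,tri(T,[rt[1]],S,[rs[1]]))
gt=rect(mask(T,blk,(330,227,350,258)));gs=rect(mask(S,blk,(340,190,392,225)))
print('grip',gt,gs)
pt=rect(mask(T,wht,(205,180,285,250)));ps=rect(mask(S,wht,(235,235,345,305)))
print('panel',pt,ps,tri(T,[pt[1]],S,[ps[1]]))
b=cv2.boxPoints(pt[0]);print(onz(T,b,.03))
ct=rect(mask(T,blk,(330,120,360,145)));cs=rect(mask(S,blk,(275,145,305,160)));print('collar',ct,cs,tri(T,[ct[1]],S,[cs[1]]))
i=T['frame'].astype(int)
# rails: row profiles of r/b on columns, centroid
w=lambda c,r0,r1:[(lambda p:(p*np.arange(r0,r1)).sum()/p.sum())(np.clip((i[r0:r1,c,0]/(i[r0:r1,c,2]+1.))-.55,0,1))]
for c in(325,355,365): 
    for r0,r1 in((183,196),(232,245)):
        u=[c,w(c,r0,r1)[0]];print('rail',u,onz(T,[u],.01))
for r in(205,215,225):
    p=np.clip(i[r,362:380,0]/(i[r,362:380,2]+1.)-.55,0,1);u=[(p*np.arange(362,380)).sum()/p.sum(),r];print('stop',u,onz(T,[u],.016))
for r in(165,185,195): # arm
    p=np.clip(i[r,338:350,0]/(i[r,338:350,2]+1.)-.55,0,1);print('armcols',r,i[r,328:350].tolist())
E
```

```text
red (((332.86065673828125, 178.5327911376953), (1.629643440246582, 15.02893352508545), 5.194429397583008), array([332.8148, 179.1481])) (((314.6000061035156, 193.70001220703125), (15.495158195495605, 6.640782833099365), 18.43494987487793), array([315.0625, 193.7708])) [[ 0.6343 -0.0948  0.052   0.0013]]
grip (((339.5, 239.5), (23.0, 5.0), 90.0), array([339.9752, 239.595 ])) (((373.0230712890625, 209.08460998535156), (24.930980682373047, 12.527507781982422), 29.744882583618164), array([372.5   , 208.3514]))
panel (((242.79722595214844, 217.95172119140625), (56.654380798339844, 43.174068450927734), 13.392498016357422), array([242.601 , 218.0493])) (((291.71014404296875, 265.3310241699219), (41.69817352294922, 73.27413940429688), 55.95406723022461), array([291.2368, 267.0197])) [[0.5252 0.1887 0.0221 0.006 ]]
[[0.48   0.2854 0.03  ]
 [0.6098 0.2554 0.03  ]
 [0.5648 0.0842 0.03  ]
 [0.4361 0.1162 0.03  ]]
collar (((342.96722412109375, 134.8606719970703), (17.654470443725586, 19.10304069519043), 5.194429397583008), array([342.9864, 134.8364])) (((289.0, 154.0), (8.0, 18.0), 90.0), array([
[... 1109 characters left out ...]
 138], [71, 115, 143], [64, 108, 135], [85, 23, 22], [148, 47, 42], [112, 89, 86], [127, 134, 130], [127, 129, 125], [124, 124, 121], [100, 102, 98], [102, 108, 107], [119, 126, 127], [119, 126, 127], [118, 126, 127], [110, 118, 119], [99, 98, 94], [134, 134, 131], [135, 133, 128], [127, 129, 128], [76, 111, 135], [66, 108, 136]]
armcols 195 [[73, 113, 140], [74, 114, 141], [74, 114, 141], [72, 112, 139], [72, 113, 139], [73, 113, 139], [73, 114, 140], [72, 113, 139], [72, 113, 140], [67, 108, 135], [81, 101, 116], [129, 133, 130], [118, 125, 125], [119, 126, 125], [121, 127, 127], [113, 120, 122], [48, 83, 108], [72, 114, 142], [71, 112, 138], [71, 112, 138], [73, 113, 139], [71, 112, 139]]
```

```bash
python3 - <<'E'
from meas import *
# grip top face centre line from top view; flange tip in both
print('grip top',onz(T,[[339.98,239.6],[340,228],[340,251.5]],.062))
mt=mask(T,blk,(330,227,350,258));ms=mask(S,blk,(340,190,392,225))
y,x=np.nonzero(mt);print('top rows',y.min(),y.max(),[x[y==r].mean() for r in range(y.min(),y.max()+1,3)])
y,x=np.nonzero(ms);
for c in range(x.min(),x.max()+1,3):print(c,y[x==c].min(),y[x==c].max(),end='; ')
print()
R=lambda p:np.array([np.cos(p),np.sin(p)])
mast=np.array([.750,-.1245]);ps=-.0455
for nm,l in dict(grip_tip_top=(-335,0,64),grip=(-300,0,52),griptop=(-300,0,62),tab=(-117,28,52),cradle=(-220,0,12),squeeze=(-117,6,52),mast=(0,0,160)).items():
    l=np.array(l)/1e3;P=np.r_[mast+l[0]*R(ps)+l[1]*np.array([-np.sin(ps),np.cos(ps)]),l[2]];print(nm,P,proj(T,P)[0],proj(S,P)[0])
mb=mask(T,lambda r,g,b:(b>1.4*r)&(b<110)&(r<70)&(g<75),(322,195,362,232));print('pads',rect(mb),onz(T,[rect(mb)[0][0]],.03))
hb=mask(T,blk,(190,185,222,232));print('handle',rect(hb),onz(T,[rect(hb)[0][0]],.028))
E
```

```text
grip top [[ 0.4484 -0.1107  0.062 ]
 [ 0.483  -0.1119  0.062 ]
 [ 0.4132 -0.1097  0.062 ]]
top rows 228 251 [np.float64(340.0), np.float64(340.0), np.float64(340.0), np.float64(340.0), np.float64(340.0), np.float64(340.0), np.float64(340.0), np.float64(340.0)]
361 205 209; 364 203 210; 367 200 211; 370 202 212; 373 203 213; 376 207 214; 379 208 215; 382 210 217; 385 209 213; 
grip_tip_top [ 0.4153 -0.1093  0.064 ] [339.8716 250.7776] [384.2865 209.5174]
grip [ 0.4503 -0.1109  0.052 ] [339.7589 239.0081] [372.6968 209.1653]
griptop [ 0.4503 -0.1109  0.062 ] [340.0002 238.9632] [373.046  206.2395]
tab [ 0.6344 -0.0912  0.052 ] [331.5342 178.9561] [314.6355 194.3114]
cradle [ 0.5302 -0.1145  0.012 ] [339.2225 213.6583] [347.6769 211.8859]
squeeze [ 0.6334 -0.1132  0.052 ] [338.6872 179.1266] [318.6172 191.3605]
mast [ 0.75   -0.1245  0.16  ] [344.0613 131.5413] [289.0046 149.4381]
pads (((340.1685485839844, 212.7867431640625), (26.45884132385254, 21.46283721923828), 2.2906100749969482), array([340.0072, 212.8032])) [[ 0.5314 -0.1162  0.03  ]]
handle (((207.35287475585938, 208.92381286621094), (18.03205108642578, 42.44734573364258), 14.38139533996582), array([204.2308, 208.668 ])) [[0.5529 0.2956 0.028 ]]
```

Call:
servo_tool(
  steps=[
    [0,0,0,0,0,5.8],
    [0,0,0,0,0,5.7],
    [0,0,0,0,0,5.7],
    [0,0,0,0,0,5.7],
  ],
  gripper=5,
)

```text
clock: 0.43
tcp_pos: [0.1991, -0.539, 0.2307]
ee_rot: [-3.14, 0.0, -0.051]
wrist_force: [0.3, -0.1, -0.8]
finger_gap: 0.588
grasp_force: 0.0
```

Call:
servo_tool(
  steps=[
    [1.5,-2.9,0,0,0,0],
    [1.5,-2.9,0,0,0,0],
    [1.5,-2.9,0,0,0,0],
    [1.5,-2.9,0,0,0,0],
    [1.5,-2.9,0,0,0,0],
  ],
)

```text
clock: 0.85
tcp_pos: [0.2811, -0.3963, 0.2308]
ee_rot: [-3.141, 0.0, -0.046]
wrist_force: [0.2, -0.2, 0.5]
finger_gap: 0.587
grasp_force: 0.0
```

Call:
servo_tool(
  steps=[
    [1.5,-2.9,0,0,0,0],
    [1.5,-2.9,0,0,0,0],
    [1.5,-2.9,0,0,0,0],
    [1.5,-2.9,0,0,0,0],
    [1.5,-2.9,0,0,0,0],
  ],
)

```text
clock: 1.27
tcp_pos: [0.3626, -0.2549, 0.2309]
ee_rot: [-3.141, 0.0, -0.046]
wrist_force: [-0.2, 0.8, -0.7]
finger_gap: 0.588
grasp_force: 0.0
```

Call:
servo_tool(
  steps=[
    [1.5,-2.9,0.5,0,0,0],
    [1.5,-2.9,1,0,0,0],
    [1.5,-2.9,2,0,0,0],
    [1.6,-2.9,2.5,0,0,0],
    [1.7,-2.9,3,0,0,0],
  ],
)

```text
clock: 1.68
tcp_pos: [0.4467, -0.1159, 0.1434]
ee_rot: [3.141, -0.002, -0.046]
wrist_force: [-0.3, -1.3, 0.3]
finger_gap: 0.587
grasp_force: 0.0
```

Call:
servo_tool(
  steps=[
    [0.2,-0.5,2,0,0,0],
    [0,0,2.5,0,0,0],
    [0,0,2.5,0,0,0],
    [0,0,2.5,0,0,0],
    [0,0,1.5,0,0,0],
  ],
)

```text
clock: 2.1
tcp_pos: [0.4459, -0.1113, 0.0307]
ee_rot: [-3.14, 0.004, -0.046]
wrist_force: [0.3, 0.8, -0.1]
finger_gap: 0.585
grasp_force: 0.0
```

Call:
servo_tool(
  steps=[
    [0,0,0,0,0,0],
    [0,0,0,0,0,0],
  ],
)

```text
clock: 2.27
tcp_pos: [0.447, -0.1121, 0.0329]
ee_rot: [-3.14, 0.002, -0.046]
wrist_force: [0.2, -0.6, 0.6]
finger_gap: 0.585
grasp_force: 0.0
```

```bash
python3 - <<'E'
from h import *
a=[]
for n,(x0,y0,x1,y1) in dict(top=(290,110,390,260),side=(250,140,410,290)).items():
    f=grab_frame(n);a.append(cv2.resize(f['frame'][y0:y1,x0:x1,::-1],None,fx=3,fy=3,interpolation=cv2.INTER_CUBIC))
cv2.imwrite('pics/g1.png',cv2.convertScaleAbs(np.hstack(a),alpha=1.4))
E
```

```text
(no output)
```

View pics/g1.png

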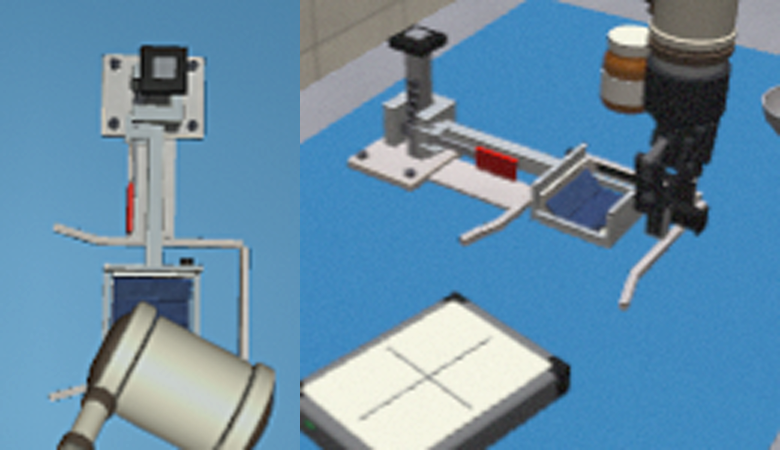

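The gripper straddles the rubber grip in the side view (around (670,190) in the crop), clear of the frame. I'll close the fingers.

Call:
servo_tool(
  steps=[
    [0,0,0,0,0,0],
    [0,0,0,0,0,0],
    [0,0,0,0,0,0],
    [0,0,0,0,0,0],
    [0,0,0,0,0,0],
  ],
  gripper=0,
)

```text
clock: 2.78
tcp_pos: [0.4486, -0.1117, 0.0346]
ee_rot: [-3.14, -0.002, -0.046]
wrist_force: [0.6, 5.6, 5.5]
finger_gap: 0.174
grasp_force: 59.6
```

Call:
servo_tool(
  steps=[
    [0,0,0,0,0,0],
    [0,0,0,0,0,0],
    [0,0,0,0,0,0],
  ],
)

```text
clock: 3.03
tcp_pos: [0.4486, -0.1118, 0.0347]
ee_rot: [-3.14, -0.002, -0.046]
wrist_force: [0.2, 6.1, 4.9]
finger_gap: 0.181
grasp_force: 59.6
```

Call:
servo_tool(
  steps=[
    [0,-0.05,-0.2,0,0,0],
    [0,0,-0.25,0,0,0],
    [0,0,-0.25,0,0,0],
    [0,0,-0.25,0,0,0],
    [0,0,-0.25,0,0,0],
  ],
)

```text
clock: 3.45
tcp_pos: [0.4485, -0.1117, 0.0449]
ee_rot: [-3.141, -0.003, -0.047]
wrist_force: [10.2, 0.6, -15.2]
finger_gap: 0.175
grasp_force: 58.6
```

Call:
servo_tool(
  steps=[
    [0,0,0,0,0,0],
    [0,0,0,0,0,0],
  ],
)

```text
clock: 3.62
tcp_pos: [0.4486, -0.1117, 0.0458]
ee_rot: [-3.141, -0.002, -0.046]
wrist_force: [5.3, 2.6, -3.9]
finger_gap: 0.176
grasp_force: 60.2
```

Call:
servo_tool(
  steps=[
    [0,0,-0.25,0,0,0],
    [0,0,-0.25,0,0,0],
    [0,0,-0.25,0,0,0],
    [0,0,-0.25,0,0,0],
    [0,0,-0.2,0,0,0],
  ],
)

```text
clock: 4.03
tcp_pos: [0.4486, -0.1117, 0.0569]
ee_rot: [-3.141, -0.003, -0.047]
wrist_force: [9.2, 1.0, -15.9]
finger_gap: 0.174
grasp_force: 58.6
```

Call:
servo_tool(
  steps=[
    [0,0,-0.25,0,0,0],
    [0,0,-0.25,0,0,0],
    [0,0,-0.25,0,0,0],
    [0,0,-0.25,0,0,0],
    [0,0,-0.2,0,0,0],
  ],
)

```text
clock: 4.45
tcp_pos: [0.4485, -0.1117, 0.0688]
ee_rot: [-3.141, -0.003, -0.047]
wrist_force: [10.0, 0.5, -16.0]
finger_gap: 0.173
grasp_force: 58.6
```

Call:
servo_tool(
  steps=[
    [0,0,-0.25,0,0,0],
    [0,0,-0.25,0,0,0],
    [0,0,-0.25,0,0,0],
    [0,0,-0.25,0,0,0],
    [0,0,-0.2,0,0,0],
  ],
)

```text
clock: 4.87
tcp_pos: [0.4485, -0.1117, 0.0807]
ee_rot: [-3.141, -0.003, -0.047]
wrist_force: [11.0, 0.5, -15.7]
finger_gap: 0.174
grasp_force: 58.6
```

Call:
servo_tool(
  steps=[
    [0,0,-0.25,0,0,0],
    [0,0,-0.25,0,0,0],
    [0,0,-0.25,0,0,0],
    [0,0,-0.25,0,0,0],
    [0,0,0,0,0,0],
  ],
)

```text
clock: 5.28
tcp_pos: [0.4485, -0.1117, 0.0912]
ee_rot: [-3.141, -0.003, -0.047]
wrist_force: [7.1, 2.2, -9.0]
finger_gap: 0.178
grasp_force: 59.4
```

Call:
servo_tool(
  steps=[
    [0,0,0,0,0,0],
    [0,0,0,0,0,0],
  ],
)

```text
clock: 5.45
tcp_pos: [0.4485, -0.1117, 0.0912]
ee_rot: [-3.141, -0.003, -0.046]
wrist_force: [7.4, 1.2, -8.6]
finger_gap: 0.174
grasp_force: 59.5
```

Call:
servo_tool(
  steps=[
    [0,0,-0.2,0,0,0],
    [0,0,-0.15,0,0,0],
    [0,0,-0.1,0,0,0],
    [0,0,0,0,0,0],
  ],
)

```text
clock: 5.78
tcp_pos: [0.4485, -0.1117, 0.0961]
ee_rot: [-3.141, -0.002, -0.046]
wrist_force: [5.5, 2.5, -5.2]
finger_gap: 0.175
grasp_force: 60.0
```

Call:
servo_tool(
  steps=[
    [0,0,-0.1,0,0,0],
    [0,0,0,0,0,0],
    [0,0,0,0,0,0],
  ],
)

```text
clock: 6.03
tcp_pos: [0.4486, -0.1117, 0.0971]
ee_rot: [-3.141, -0.002, -0.046]
wrist_force: [5.6, 2.3, -4.7]
finger_gap: 0.175
grasp_force: 60.0
```

Call:
servo_tool(
  steps=[
    [0,0,0.1,0,0,0],
    [0,0,0.1,0,0,0],
    [0,0,0.05,0,0,0],
    [0,0,0,0,0,0],
    [0,0,0,0,0,0],
  ],
)

```text
clock: 6.45
tcp_pos: [0.4486, -0.1117, 0.0949]
ee_rot: [-3.141, -0.002, -0.046]
wrist_force: [4.5, 2.6, -2.2]
finger_gap: 0.177
grasp_force: 60.7
```

Call:
servo_tool(
  steps=[
    [0,0,0.05,0,0,0],
    [0,0,0.05,0,0,0],
    [0,0,0,0,0,0],
    [0,0,0,0,0,0],
  ],
)

```text
clock: 6.78
tcp_pos: [0.4486, -0.1117, 0.0947]
ee_rot: [-3.141, -0.002, -0.046]
wrist_force: [1.6, 4.5, 4.7]
finger_gap: 0.173
grasp_force: 61.7
```

Call:
servo_tool(
  steps=[
    [0,0,0,0,0,0],
    [0,0,0,0,0,0],
    [0,0,0,0,0,0],
    [0,0,0,0,0,0],
  ],
  gripper=5,
)

```text
clock: 7.12
tcp_pos: [0.4474, -0.1122, 0.0934]
ee_rot: [3.141, 0.001, -0.046]
wrist_force: [0.1, -0.2, -0.2]
finger_gap: 0.585
grasp_force: 0.0
```

Call:
servo_tool(
  steps=[
    [0,0,-1.5,0,0,0],
    [0,0,-3,0,0,0],
    [0,0,-3.5,0,0,0],
    [0,0,-3.5,0,0,0],
    [0,0,-3,0,0,0],
  ],
)

```text
clock: 7.53
tcp_pos: [0.4477, -0.1123, 0.2408]
ee_rot: [3.141, -0.001, -0.046]
wrist_force: [0.9, -1.1, 0.3]
finger_gap: 0.586
grasp_force: 0.0
```

Call:
servo_tool(
  steps=[
    [0.7,-2,0,0,0,0],
    [0.7,-3.5,0,0,0,0],
    [0.7,-3.6,0,0,0,0],
    [0.7,-3.6,0,0,0,0],
    [0.7,-3.6,0,0,0,0],
  ],
)

```text
clock: 7.95
tcp_pos: [0.4902, 0.0506, 0.2385]
ee_rot: [3.141, -0.0, -0.047]
wrist_force: [1.1, 0.1, 0.6]
finger_gap: 0.585
grasp_force: 0.0
```

Call:
servo_tool(
  steps=[
    [0.7,-3.6,0,0,0,0],
    [0.7,-3.6,0,0,0,0],
    [0.7,-3.6,0,0,0,0],
    [0.7,-3.6,0,0,0,0],
    [0.7,-3.6,0,0,0,0],
  ],
)

```text
clock: 8.37
tcp_pos: [0.5334, 0.2291, 0.2382]
ee_rot: [3.141, 0.0, -0.046]
wrist_force: [0.6, -0.3, -0.1]
finger_gap: 0.586
grasp_force: 0.0
```

Call:
servo_tool(
  steps=[
    [0.7,-3.5,0,0,0,0],
    [0.7,-3.3,0,0,0,0],
    [0.5,-2,0,0,0,6],
    [0,0,0,0,0,6.1],
    [0,0,0,0,0,0],
  ],
  gripper=3,
)

```text
clock: 8.78
tcp_pos: [0.5563, 0.3154, 0.2378]
ee_rot: [3.141, 0.001, -0.258]
wrist_force: [-0.3, -0.2, -0.2]
finger_gap: 0.349
grasp_force: 0.0
```

Call:
servo_tool(
  steps=[
    [0,0,3,0,0,0],
    [0,0,4,0,0,0],
    [0,0,4,0,0,0],
    [0,0,4,0,0,0],
    [0,0,2.8,0,0,0],
  ],
)

```text
clock: 9.2
tcp_pos: [0.5543, 0.3127, 0.0564]
ee_rot: [3.138, 0.004, -0.255]
wrist_force: [-0.4, 0.2, 0.2]
finger_gap: 0.348
grasp_force: 0.0
```

Call:
servo_tool(
  steps=[
    [0,0,0,0,0,0],
    [0,0,0,0,0,0],
  ],
)

```text
clock: 9.37
tcp_pos: [0.5552, 0.3133, 0.0592]
ee_rot: [3.139, 0.003, -0.256]
wrist_force: [-0.7, -0.5, 1.0]
finger_gap: 0.35
grasp_force: 0.0
```

```bash
python3 - <<'E'
from h import *
f=grab_frame('side');c=cv2.resize(f['frame'][140:340,190:400,::-1],None,fx=3.7,fy=3,interpolation=cv2.INTER_CUBIC)
cv2.imwrite('pics/h1.png',cv2.convertScaleAbs(c,alpha=1.5))
s=state();print(s['tcp_pos'],proj(f,[s['tcp_pos'],[.5569,.3159,.028]]))
E
```

```text
[0.55731129 0.31414347 0.06195806] [[246.73917601 281.21991906]
 [247.71438724 293.05215345]]
```

View pics/h1.png

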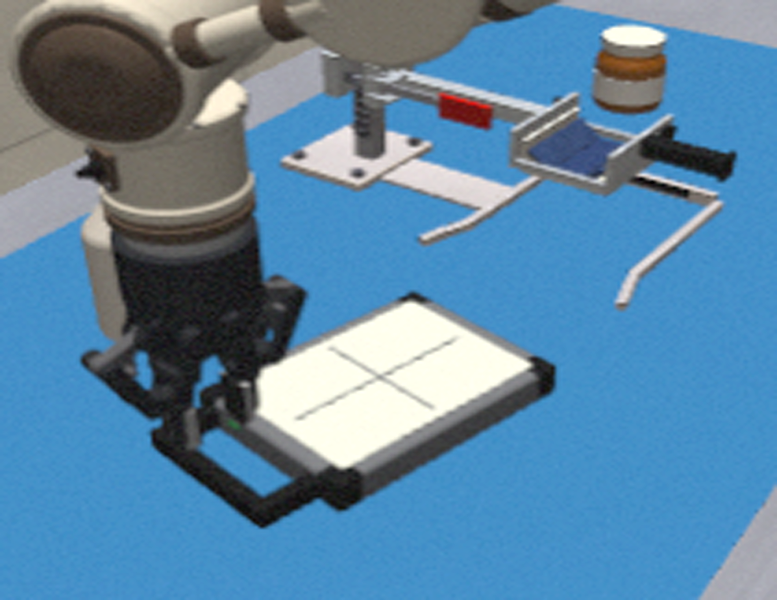

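The fingers straddle the bar in the side view (bar from (160,435) to (265,520) in the crop). I'll check the bar's position across it before descending.

```bash
python3 - <<'E'
from meas import *
c=np.array([.5227,.1853]);p=-.256;X=np.array([np.cos(p),np.sin(p)]);Y=np.array([-np.sin(p),np.cos(p)])
# row of darkness along the detector's y axis line through the bar at -20..20 mm in x, both views, z=28 mm
for nm,f in(('top',T),('side',S)):
  g=cv2.GaussianBlur(f['frame'].max(2),(0,0),.6).astype(np.float32)
  for x in(-.03,0,.03):
    ys=np.arange(.095,.165,.003);P=[np.r_[c+x*X+y*Y,.028] for y in ys];u=proj(f,P).astype(np.float32)
    v=cv2.remap(g,u[:,:1],u[:,1:],1).ravel();print(nm,x,list(zip((ys*1e3).round().astype(int).tolist(),v.astype(int).tolist())))
E
```

```text
top -0.03 [(95, 96), (98, 106), (101, 131), (104, 135), (107, 133), (110, 133), (113, 133), (116, 133), (119, 134), (122, 136), (125, 121), (128, 64), (131, 23), (134, 26), (137, 36), (140, 44), (143, 77), (146, 121), (149, 133), (152, 132), (155, 131), (158, 131), (161, 130), (164, 130)]
top 0 [(95, 94), (98, 105), (101, 124), (104, 133), (107, 133), (110, 133), (113, 133), (116, 133), (119, 133), (122, 134), (125, 124), (128, 71), (131, 22), (134, 24), (137, 34), (140, 38), (143, 65), (146, 108), (149, 131), (152, 132), (155, 131), (158, 131), (161, 131), (164, 131)]
top 0.03 [(95, 93), (98, 97), (101, 124), (104, 135), (107, 134), (110, 133), (113, 133), (116, 133), (119, 134), (122, 135), (125, 126), (128, 79), (131, 26), (134, 23), (137, 36), (140, 39), (143, 62), (146, 113), (149, 133), (152, 132), (155, 131), (158, 131), (161, 131), (164, 130)]
side -0.03 [(95, 85), (98, 73), (101, 52), (104, 40), (107, 39), (110, 44), (113, 81), (116, 119), (119, 127), (122, 128), (125, 128), (128, 128), (131, 125), (134, 102), (137, 52), (140, 24), (143, 23), (146, 21), (149, 20), (152, 41), (155, 97), (158, 125), (161, 127), (164, 128)]
side 0 [(95, 86), (98, 75), (101, 55), (104, 42), (107, 40), (110, 44), (113, 69), (116, 112), (119, 126), (122, 127), (125, 127), (128, 127), (131, 126), (134, 109), (137, 57), (140, 27), (143, 23), (146, 19), (149, 17), (152, 25), (155, 82), (158, 122), (161, 128), (164, 128)]
side 0.03 [(95, 86), (98, 79), (101, 62), (104, 48), (107, 41), (110, 31), (113, 26), (116, 32), (119, 34), (122, 33), (125, 30), (128, 33), (131, 31), (134, 31), (137, 24), (140, 24), (143, 25), (146, 19), (149, 15), (152, 27), (155, 80), (158, 123), (161, 128), (164, 128)]
```

Call:
servo_tool(
  steps=[
    [0,-0.35,1.0,0,0,0],
    [0,0,1.3,0,0,0],
    [0,0,1.3,0,0,0],
    [0,0,1.0,0,0,0],
    [0,0,0.6,0,0,0],
  ],
)

```text
clock: 9.83
tcp_pos: [0.5561, 0.3174, 0.0063]
ee_rot: [3.14, 0.002, -0.257]
wrist_force: [-0.8, 0.1, -0.4]
finger_gap: 0.35
grasp_force: 0.0
```

Call:
servo_tool(
  steps=[
    [0,0,0,0,0,0],
    [0,0,0,0,0,0],
  ],
)

```text
clock: 10.0
tcp_pos: [0.557, 0.3177, 0.0079]
ee_rot: [3.141, 0.001, -0.257]
wrist_force: [0.4, -0.2, 0.5]
finger_gap: 0.351
grasp_force: 0.0
```

Call:
servo_tool(
  steps=[
    [0,0,0,0,0,0],
    [0,0,0,0,0,0],
    [0,0,0,0,0,0],
    [0,0,0,0,0,0],
    [0,0,0,0,0,0],
  ],
  gripper=0,
)

```text
clock: 10.42
tcp_pos: [0.5583, 0.3182, 0.0095]
ee_rot: [-3.14, -0.002, -0.257]
wrist_force: [1.9, -0.1, 2.4]
finger_gap: 0.125
grasp_force: 61.3
```

```bash
python3 - <<'E'
from meas import *
s=state();print(s['tcp_pos'],s['wrist_force'],s['moment'],s['grasp_force'],s['finger_gap'])
E
```

```text
[0.5583 0.3182 0.0095] [ 1.9214 -0.0679  2.3739] [ 0.1287 -0.2361  0.2684] 61.34215950965881 0.12548623952983837
```

Call:
servo_tool(
  steps=[
    [-0.1,0.2,0,0,0,-1.2],
    [-0.13,0.24,0,0,0,-2],
    [-0.13,0.24,0,0,0,-2],
    [-0.13,0.24,0,0,0,-2],
    [-0.13,0.24,0,0,0,-2],
  ],
)

```text
clock: 10.83
tcp_pos: [0.5487, 0.3086, 0.0095]
ee_rot: [-3.14, 0.0, -0.095]
wrist_force: [-1.8, 3.0, 6.1]
finger_gap: 0.127
grasp_force: 61.9
```

Call:
servo_tool(
  steps=[
    [-0.13,0.24,0,0,0,-2],
    [-0.04,0.04,0,0,0,-0.9],
    [0,0,0,0,0,0],
    [0,0,0,0,0,0],
  ],
)

```text
clock: 11.17
tcp_pos: [0.5466, 0.3055, 0.0095]
ee_rot: [-3.141, 0.001, -0.046]
wrist_force: [-2.4, 2.0, 7.9]
finger_gap: 0.122
grasp_force: 62.1
```

```bash
cat > det.py <<'E'
from meas import *
s=state();t=s['tcp_pos'];print('tcp',t,s['ee_rot'],s['wrist_force'],s['moment'])
f=grab_frame('side');g=grab_frame('top')
m=mask(f,wht,(200,200,360,330));r=rect(m)[0];b=onz(f,cv2.boxPoints(r),.03)
c=max(cv2.findContours(m,0,1)[0],key=cv2.contourArea)
P=onz(f,c.reshape(-1,2),.03)[:,:2].astype(np.float32);q=cv2.minAreaRect(P);print('side panel',q[0],q[1],q[2])
m=mask(g,wht,(190,150,350,270));c=max(cv2.findContours(m,0,1)[0],key=cv2.contourArea)
P=onz(g,c.reshape(-1,2),.03)[:,:2].astype(np.float32);q=cv2.minAreaRect(P);print('top panel',q[0],q[1],q[2])
save(f,'x_s.png');save(g,'x_t.png')
E
python3 det.py
```

```text
tcp [0.5466 0.3055 0.0095] [-3.1406  0.0011 -0.0461] [-2.3851  2.011   7.871 ] [ 0.228   0.4845 -0.2906]
side panel (0.5392478108406067, 0.17134633660316467) (0.17126597464084625, 0.12365876138210297) 87.6949462890625
top panel (0.5373883843421936, 0.16733425855636597) (0.1765308678150177, 0.13121816515922546) 85.9705581665039
```

Call:
servo_tool(
  steps=[
    [0.1,0.4,-0.05,0,0,0],
    [0.1,0.8,0,0,0,0],
    [0,1,0,0,0,0],
    [0,1,0,0,0,0],
    [0,1,0,0,0,0],
  ],
)

```text
clock: 11.68
tcp_pos: [0.5474, 0.2628, 0.0095]
ee_rot: [-3.14, -0.001, -0.046]
wrist_force: [-0.0, 4.6, 4.3]
finger_gap: 0.122
grasp_force: 61.5
```

Call:
servo_tool(
  steps=[
    [0,1,0,0,0,0],
    [0,1,0,0,0,0],
    [0,1,0,0,0,0],
    [0,0.5,0,0,0,0],
    [0,0,0,0,0,0],
  ],
)

```text
clock: 12.1
tcp_pos: [0.5458, 0.2264, 0.0095]
ee_rot: [3.141, -0.0, -0.047]
wrist_force: [-1.1, -1.6, 5.3]
finger_gap: 0.122
grasp_force: 61.8
```

```bash
python3 det.py; python3 -c "
import cv2,numpy as np
a=cv2.imread('pics/x_t.png')[110:280,200:400];cv2.imwrite('pics/v1.png',cv2.convertScaleAbs(cv2.resize(a,None,fx=3.5,fy=3.5,interpolation=2),alpha=1.4))"
```

```text
tcp [0.5458 0.2264 0.0095] [ 3.1406 -0.0003 -0.0467] [-1.059  -1.6131  5.3307] [-0.1559 -0.0274  0.0302]
side panel (0.539902925491333, 0.09160959720611572) (0.17178615927696228, 0.12308714538812637) 87.85204315185547
top panel (0.5368831157684326, 0.09189529716968536) (0.18343418836593628, 0.131942018866539) 87.34879302978516
```

View pics/v1.png

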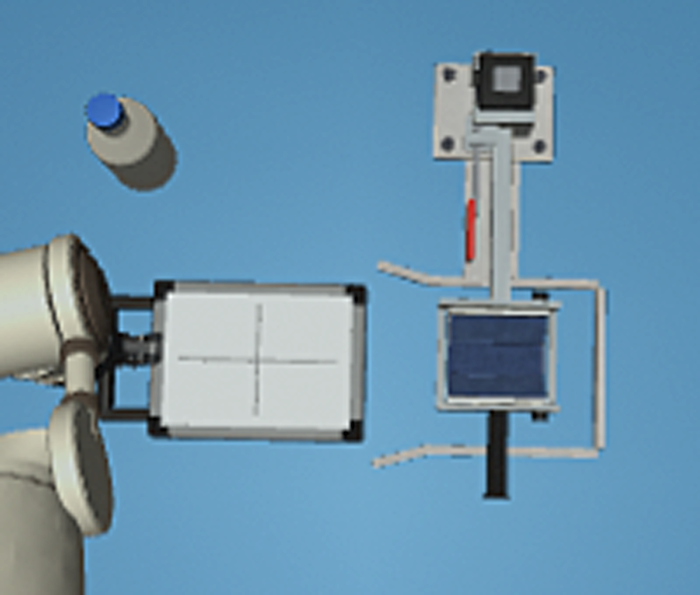

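The top view shows the detector just before the flared rails (case rows 283-440 in the crop, rail rows 283-453) and well aligned. I'll slide it in gently.

Call:
servo_tool(
  steps=[
    [0,0.5,0,0,0,0],
    [0,0.7,0,0,0,0],
    [0,0.7,0,0,0,0],
    [0,0.7,0,0,0,0],
    [0,0.7,0,0,0,0],
  ],
)

```text
clock: 12.62
tcp_pos: [0.5443, 0.1952, 0.0095]
ee_rot: [-3.14, -0.001, -0.046]
wrist_force: [0.7, 5.2, 4.6]
finger_gap: 0.126
grasp_force: 61.7
```

Call:
servo_tool(
  steps=[
    [0,0.5,0,0,0,0],
    [0,0.5,0,0,0,0],
    [0,0.5,0,0,0,0],
    [0,0.5,0,0,0,0],
  ],
)

```text
clock: 12.95
tcp_pos: [0.5434, 0.1752, 0.0095]
ee_rot: [-3.14, -0.001, -0.046]
wrist_force: [-0.2, 6.4, 4.6]
finger_gap: 0.125
grasp_force: 61.7
```

Call:
servo_tool(
  steps=[
    [0,0.4,0,0,0,0],
    [0,0.4,0,0,0,0],
    [0,0.4,0,0,0,0],
  ],
)

```text
clock: 13.2
tcp_pos: [0.5428, 0.1633, 0.0095]
ee_rot: [-3.14, -0.001, -0.046]
wrist_force: [1.0, 5.9, 5.3]
finger_gap: 0.124
grasp_force: 61.7
```

Call:
servo_tool(
  steps=[
    [0,0.6,0,0,0,0],
    [0,0.6,0,0,0,0],
    [0,0.6,0,0,0,0],
    [0,0.6,0,0,0,0],
    [0,0.6,0,0,0,0],
  ],
)

```text
clock: 13.62
tcp_pos: [0.5414, 0.1333, 0.0095]
ee_rot: [-3.14, -0.001, -0.046]
wrist_force: [-0.1, 6.3, 5.4]
finger_gap: 0.127
grasp_force: 61.7
```

Call:
servo_tool(
  steps=[
    [0,0.6,0,0,0,0],
    [0,0.6,0,0,0,0],
    [0,0.6,0,0,0,0],
    [0,0.6,0,0,0,0],
    [0,0.6,0,0,0,0],
  ],
)

```text
clock: 14.03
tcp_pos: [0.5399, 0.1033, 0.0095]
ee_rot: [-3.14, -0.0, -0.046]
wrist_force: [0.5, 6.1, 6.2]
finger_gap: 0.122
grasp_force: 61.8
```

Call:
servo_tool(
  steps=[
    [0,0.6,0,0,0,0],
    [0,0.6,0,0,0,0],
    [0,0.6,0,0,0,0],
    [0,0.6,0,0,0,0],
    [0,0.6,0,0,0,0],
  ],
)

```text
clock: 14.45
tcp_pos: [0.5385, 0.0734, 0.0095]
ee_rot: [-3.14, -0.0, -0.046]
wrist_force: [1.1, 7.2, 5.5]
finger_gap: 0.124
grasp_force: 61.9
```

Call:
servo_tool(
  steps=[
    [0,0.6,0,0,0,0],
    [0,0.6,0,0,0,0],
    [0,0.6,0,0,0,0],
    [0,0.6,0,0,0,0],
    [0,0.6,0,0,0,0],
  ],
)

```text
clock: 14.87
tcp_pos: [0.537, 0.0435, 0.0095]
ee_rot: [-3.14, -0.0, -0.046]
wrist_force: [1.1, 5.7, 7.3]
finger_gap: 0.122
grasp_force: 61.9
```

Call:
servo_tool(
  steps=[
    [0,0.4,0,0,0,0],
    [0,0.4,0,0,0,0],
    [0,0.3,0,0,0,0],
    [0,0.2,0,0,0,0],
  ],
)

```text
clock: 15.2
tcp_pos: [0.5364, 0.0305, 0.0095]
ee_rot: [-3.14, -0.0, -0.046]
wrist_force: [0.8, 7.5, 7.3]
finger_gap: 0.124
grasp_force: 62.0
```

Call:
servo_tool(
  steps=[
    [0,0.15,0,0,0,0],
    [0,0.15,0,0,0,0],
    [0,0.15,0,0,0,0],
    [0,0.15,0,0,0,0],
  ],
)

```text
clock: 15.53
tcp_pos: [0.5361, 0.0247, 0.0095]
ee_rot: [-3.14, -0.0, -0.046]
wrist_force: [-0.1, 7.0, 6.7]
finger_gap: 0.123
grasp_force: 62.0
```

Call:
servo_tool(
  steps=[
    [0,0.1,0,0,0,0],
    [0,0.1,0,0,0,0],
  ],
)

```text
clock: 15.7
tcp_pos: [0.5361, 0.0227, 0.0095]
ee_rot: [-3.14, -0.0, -0.046]
wrist_force: [1.4, 6.3, 7.1]
finger_gap: 0.124
grasp_force: 62.0
```

Call:
servo_tool(
  steps=[
    [0,0.05,0,0,0,0],
    [0,0.05,0,0,0,0],
  ],
)

```text
clock: 15.87
tcp_pos: [0.536, 0.0218, 0.0095]
ee_rot: [-3.14, -0.0, -0.046]
wrist_force: [0.1, 7.8, 6.3]
finger_gap: 0.128
grasp_force: 62.0
```

Call:
servo_tool(
  steps=[
    [0,0.05,0,0,0,0],
    [0,0.05,0,0,0,0],
  ],
)

```text
clock: 16.03
tcp_pos: [0.5359, 0.0208, 0.0095]
ee_rot: [-3.14, 0.0, -0.046]
wrist_force: [0.8, 7.7, 7.5]
finger_gap: 0.125
grasp_force: 62.0
```

Call:
servo_tool(
  steps=[
    [0,0.05,0,0,0,0],
    [0,0.05,0,0,0,0],
  ],
)

```text
clock: 16.2
tcp_pos: [0.5359, 0.0198, 0.0095]
ee_rot: [-3.14, -0.0, -0.046]
wrist_force: [0.5, 6.6, 7.5]
finger_gap: 0.127
grasp_force: 62.0
```

Call:
servo_tool(
  steps=[
    [0,0.05,0,0,0,0],
    [0,0.05,0,0,0,0],
  ],
)

```text
clock: 16.37
tcp_pos: [0.5359, 0.0196, 0.0095]
ee_rot: [-3.139, -0.0, -0.047]
wrist_force: [1.0, 11.3, 6.2]
finger_gap: 0.124
grasp_force: 62.0
```

Call:
servo_tool(
  steps=[
    [0,0.05,0,0,0,0],
    [0,0.05,0,0,0,0],
  ],
)

```text
clock: 16.53
tcp_pos: [0.5359, 0.0196, 0.0095]
ee_rot: [-3.137, -0.0, -0.047]
wrist_force: [3.2, 16.2, 6.6]
finger_gap: 0.124
grasp_force: 62.1
```

Call:
servo_tool(
  steps=[
    [0,0.05,0,0,0,0],
    [0,0,0,0,0,0],
  ],
)

```text
clock: 16.7
tcp_pos: [0.5359, 0.0195, 0.0095]
ee_rot: [-3.136, -0.0, -0.047]
wrist_force: [2.1, 15.4, 6.7]
finger_gap: 0.124
grasp_force: 62.0
```

Call:
servo_tool(
  steps=[
    [0,-0.12,0,0,0,0],
    [0,0,0,0,0,0],
  ],
)

```text
clock: 16.87
tcp_pos: [0.5359, 0.0196, 0.0095]
ee_rot: [-3.139, -0.0, -0.046]
wrist_force: [0.0, 10.8, 6.5]
finger_gap: 0.123
grasp_force: 62.0
```

Call:
servo_tool(
  steps=[
    [0,0,0,0,0,0],
    [0,0,0,0,0,0],
    [0,0,0,0,0,0],
  ],
  gripper=3,
)

```text
clock: 17.12
tcp_pos: [0.5347, 0.0174, 0.0083]
ee_rot: [3.141, 0.002, -0.046]
wrist_force: [-0.8, -1.0, -0.6]
finger_gap: 0.351
grasp_force: 0.0
```

Call:
servo_tool(
  steps=[
    [0,0,-0.7,0,0,0],
    [0,0,-1.5,0,0,0],
    [0,0,-2,0,0,0],
    [0,0,-4,0,0,0],
    [0,0,-4,0,0,0],
  ],
)

```text
clock: 17.53
tcp_pos: [0.534, 0.0178, 0.1312]
ee_rot: [-3.141, 0.004, -0.046]
wrist_force: [1.4, -0.1, -0.2]
finger_gap: 0.352
grasp_force: 0.0
```

Call:
servo_tool(
  steps=[
    [0,0,-4,0,0,0],
    [0,0,-4,0,0,0],
    [0,0,-4,0,0,0],
    [0,0,-1,0,0,0],
    [0,0,0,0,0,0],
  ],
  gripper=6,
)

```text
clock: 17.95
tcp_pos: [0.538, 0.0171, 0.266]
ee_rot: [3.14, -0.009, -0.046]
wrist_force: [0.2, -0.5, 0.2]
finger_gap: 0.703
grasp_force: 0.0
```

```bash
python3 - <<'E'
from meas import *
import pickle
s=state();print(s['tcp_pos'],s['ee_rot'],s['wrist_force'])
T,S=grab_frame('top'),grab_frame('side');pickle.dump(dict(top=T,side=S),open('f1.pkl','wb'))
a=[cv2.resize(f['frame'][y0:y1,x0:x1,::-1],None,fx=k,fy=k,interpolation=cv2.INTER_CUBIC) for f,(x0,y0,x1,y1),k in((T,(255,110,385,260),3),(S,(250,140,385,290),3))]
cv2.imwrite('pics/v2.png',cv2.convertScaleAbs(np.hstack(a),alpha=1.4))
rs=rect(mask(S,red,(290,150,340,215)));rt=rect(mask(T,red,(320,160,345,200)));print(rs,rt,tri(T,[rt[1]],S,[rs[1]]))
E
```

```text
[0.538  0.0171 0.266 ] [ 3.1398 -0.0086 -0.0462] [ 0.1558 -0.5034  0.2131]
(((315.0000305175781, 176.50001525878906), (14.862703323364258, 7.273237705230713), 18.43494987487793), array([315.3056, 176.4815])) (((333.90985107421875, 174.99179077148438), (1.629643440246582, 16.1153621673584), 5.194429397583008), array([333.9355, 175.0968])) [[ 0.6353 -0.0952  0.1114  0.0005]]
```

View pics/v2.png

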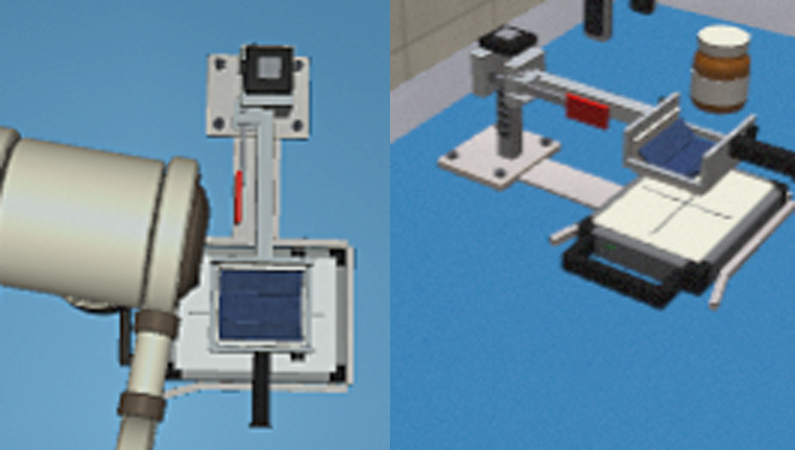

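The side view shows the detector between the rails against the stop, with the rest hanging above it. The red tab at (588,110) in the crop triangulates to z=0.111, the top notch. I'll move to the squeeze point.

Call:
servo_tool(
  steps=[
    [2,2.5,0,0,0,0],
    [2,2.5,0,0,0,0],
    [2,2.5,0,0,0,0],
    [2,2.5,0,0,0,0],
    [2,2.5,0,0,0,0],
  ],
)

```text
clock: 18.47
tcp_pos: [0.6292, -0.1125, 0.2573]
ee_rot: [-3.14, 0.006, -0.046]
wrist_force: [0.5, 0.5, -0.2]
finger_gap: 0.701
grasp_force: 0.0
```

Call:
servo_tool(
  steps=[
    [0,0,2.5,0,0,0],
    [0,0,3,0,0,0],
    [0,0,2,0,0,0],
    [0,0,0,0,0,0],
    [0,0,0,0,0,0],
  ],
)

```text
clock: 18.88
tcp_pos: [0.6278, -0.1109, 0.1824]
ee_rot: [-3.139, 0.007, -0.046]
wrist_force: [-0.0, 0.5, -0.0]
finger_gap: 0.705
grasp_force: 0.0
```

```bash
python3 - <<'E'
from h import *
s=state();print(s['tcp_pos'],s['ee_rot'],s['wrist_force'])
E
```

```text
[ 0.62782666 -0.11085218  0.1823821 ] [-3.13938989  0.00700804 -0.04607362] [-0.02388429  0.49090828 -0.03447134]
```

Call:
servo_tool(
  steps=[
    [0.5,0.2,1.5,0,0,0],
    [0,0,2,0,0,0],
    [0,0,1.5,0,0,0],
    [0,0,0,0,0,0],
  ],
)

```text
clock: 19.22
tcp_pos: [0.6334, -0.1131, 0.1336]
ee_rot: [-3.14, 0.004, -0.046]
wrist_force: [-0.5, -0.7, -0.9]
finger_gap: 0.699
grasp_force: 0.0
```

Call:
servo_tool(
  steps=[
    [0,0,1,0,0,0],
    [0,0,1,0,0,0],
    [0,0,1,0,0,0],
    [0,0,0.7,0,0,0],
    [0,0,0,0,0,0],
  ],
)

```text
clock: 19.63
tcp_pos: [0.6337, -0.1133, 0.097]
ee_rot: [-3.141, 0.003, -0.046]
wrist_force: [-0.7, 0.4, -0.9]
finger_gap: 0.706
grasp_force: 0.0
```

Call:
servo_tool(
  steps=[
    [0,0,0,0,0,0],
    [0,0,0,0,0,0],
  ],
)

```text
clock: 19.8
tcp_pos: [0.6353, -0.1139, 0.0996]
ee_rot: [3.141, -0.001, -0.046]
wrist_force: [-0.5, 0.3, -0.1]
finger_gap: 0.7
grasp_force: 0.0
```

```bash
python3 - <<'E'
from h import *
a=[]
for n,(x0,y0,x1,y1) in dict(top=(270,110,400,260),side=(250,110,385,260)).items():
    f=grab_frame(n);a.append(cv2.resize(f['frame'][y0:y1,x0:x1,::-1],None,fx=3,fy=3,interpolation=cv2.INTER_CUBIC))
cv2.imwrite('pics/g2.png',cv2.convertScaleAbs(np.hstack(a),alpha=1.4))
s=state();print(s['tcp_pos'],s['ee_rot'],s['wrist_force'])
E
```

```text
[ 0.63546806 -0.11391821  0.09986113] [ 3.14114537e+00 -1.32332466e-03 -4.58173590e-02] [ 0.42584877 -0.09309439 -0.533443  ]
```

View pics/g2.png

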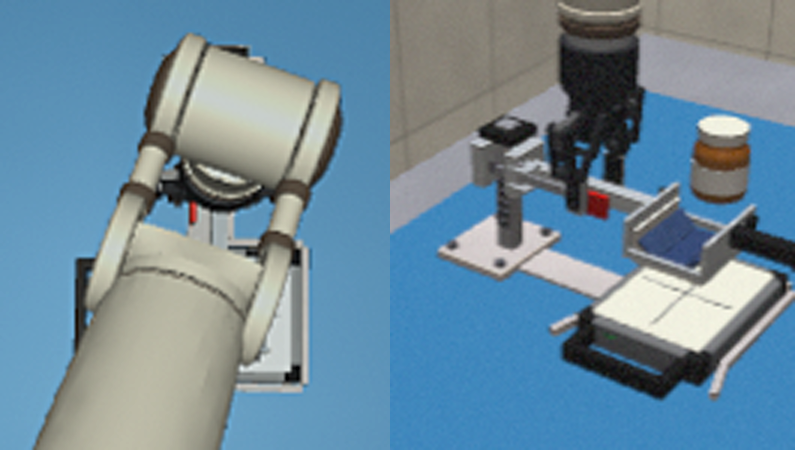

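Call:
servo_tool(
  steps=[
    [-0.1,0,0.3,0,0,0],
    [0,0,0.3,0,0,0],
    [0,0,0,0,0,0],
    [0,0,0,0,0,0],
  ],
)

```text
clock: 20.23
tcp_pos: [0.6337, -0.1136, 0.0926]
ee_rot: [-3.141, 0.001, -0.046]
wrist_force: [0.4, -0.1, 0.8]
finger_gap: 0.703
grasp_force: 0.0
```

Call:
servo_tool(
  steps=[
    [0,0,0,0,0,0],
    [0,0,0,0,0,0],
    [0,0,0,0,0,0],
    [0,0,0,0,0,0],
    [0,0,0,0,0,0],
  ],
  gripper=0,
)

```text
clock: 20.65
tcp_pos: [0.6338, -0.1155, 0.0925]
ee_rot: [3.139, -0.0, -0.045]
wrist_force: [2.0, -5.3, -4.8]
finger_gap: 0.289
grasp_force: 61.0
```

Call:
servo_tool(
  steps=[
    [0,0,0,0,0,0],
    [0,0,0,0,0,0],
  ],
)

```text
clock: 20.82
tcp_pos: [0.6338, -0.1155, 0.0924]
ee_rot: [3.139, -0.0, -0.045]
wrist_force: [2.2, -5.9, -5.3]
finger_gap: 0.285
grasp_force: 61.0
```

Call:
servo_tool(
  steps=[
    [0,0.15,0.1,0,0,0],
    [0,0,0.25,0,0,0],
    [0,0,0.3,0,0,0],
    [0,0,0.3,0,0,0],
    [0,0,0.3,0,0,0],
  ],
)

```text
clock: 21.23
tcp_pos: [0.6338, -0.1155, 0.08]
ee_rot: [3.141, 0.0, -0.046]
wrist_force: [1.1, -3.5, -3.8]
finger_gap: 0.291
grasp_force: 60.9
```

Call:
servo_tool(
  steps=[
    [0,0,0.3,0,0,0],
    [0,0,0.3,0,0,0],
    [0,0,0.3,0,0,0],
    [0,0,0.3,0,0,0],
    [0,0,0,0,0,0],
  ],
)

```text
clock: 21.65
tcp_pos: [0.6338, -0.1155, 0.0678]
ee_rot: [3.141, -0.0, -0.046]
wrist_force: [2.9, -4.6, -5.9]
finger_gap: 0.285
grasp_force: 61.4
```

Call:
servo_tool(
  steps=[
    [0,0,0.25,0,0,0],
    [0,0,0.25,0,0,0],
    [0,0,0.2,0,0,0],
    [0,0,0,0,0,0],
    [0,0,0,0,0,0],
  ],
)

```text
clock: 22.07
tcp_pos: [0.6339, -0.1155, 0.061]
ee_rot: [3.141, -0.0, -0.046]
wrist_force: [2.9, -6.1, -6.4]
finger_gap: 0.285
grasp_force: 61.5
```

Call:
servo_tool(
  steps=[
    [0,0,0.1,0,0,0],
    [0,0,0.1,0,0,0],
    [0,0,0.1,0,0,0],
    [0,0,0,0,0,0],
  ],
)

```text
clock: 22.4
tcp_pos: [0.6339, -0.1155, 0.0581]
ee_rot: [3.141, -0.0, -0.046]
wrist_force: [2.2, -5.6, -6.6]
finger_gap: 0.284
grasp_force: 61.5
```

Call:
servo_tool(
  steps=[
    [0,0,0.05,0,0,0],
    [0,0,0.05,0,0,0],
    [0,0,0,0,0,0],
  ],
)

```text
clock: 22.65
tcp_pos: [0.6339, -0.1155, 0.0573]
ee_rot: [3.141, -0.0, -0.046]
wrist_force: [1.9, -5.3, -5.9]
finger_gap: 0.289
grasp_force: 61.5
```

```bash
python3 - <<'E'
from h import *
f=grab_frame('side');c=cv2.resize(f['frame'][160:240,310:400,::-1],None,fx=7,fy=7,interpolation=cv2.INTER_CUBIC)
cv2.imwrite('pics/c1.png',cv2.convertScaleAbs(c,alpha=1.5))
E
```

```text
(no output)
```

View pics/c1.png

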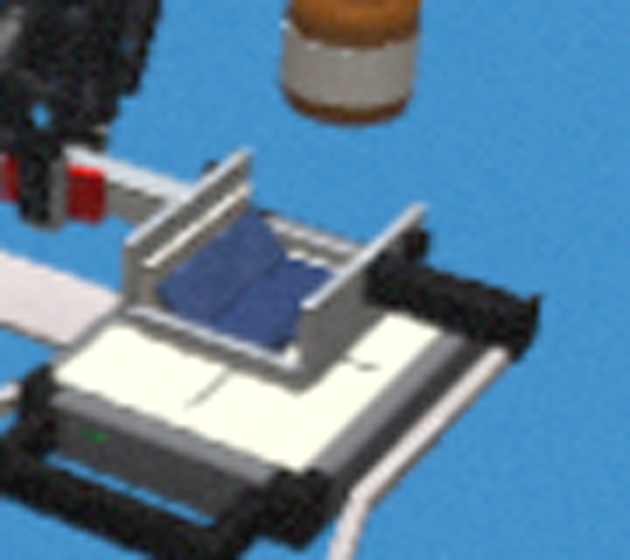

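The cradle is just above the panel (frame's lower edge at about (300,385) in the crop), with no contact yet. I'll lower it in 0.5 mm steps.

Call:
servo_tool(
  steps=[
    [0,0,0.05,0,0,0],
    [0,0,0,0,0,0],
    [0,0,0.05,0,0,0],
    [0,0,0,0,0,0],
  ],
)

```text
clock: 23.03
tcp_pos: [0.6339, -0.1155, 0.0563]
ee_rot: [3.141, -0.0, -0.046]
wrist_force: [1.5, -5.7, -6.1]
finger_gap: 0.286
grasp_force: 61.5
```

Call:
servo_tool(
  steps=[
    [0,0,0.05,0,0,0],
    [0,0,0,0,0,0],
    [0,0,0,0,0,0],
  ],
)

```text
clock: 23.28
tcp_pos: [0.6338, -0.1155, 0.0558]
ee_rot: [3.141, -0.0, -0.046]
wrist_force: [1.9, -6.7, -5.5]
finger_gap: 0.286
grasp_force: 61.5
```

Call:
servo_tool(
  steps=[
    [0,0,0.05,0,0,0],
    [0,0,0,0,0,0],
    [0,0,0,0,0,0],
  ],
)

```text
clock: 23.53
tcp_pos: [0.6339, -0.1155, 0.0553]
ee_rot: [3.141, -0.0, -0.046]
wrist_force: [2.1, -5.2, -4.3]
finger_gap: 0.288
grasp_force: 61.5
```

Call:
servo_tool(
  steps=[
    [0,0,0.05,0,0,0],
    [0,0,0,0,0,0],
    [0,0,0,0,0,0],
  ],
)

```text
clock: 23.78
tcp_pos: [0.6339, -0.1154, 0.0548]
ee_rot: [3.141, -0.0, -0.046]
wrist_force: [1.2, -5.3, -4.1]
finger_gap: 0.285
grasp_force: 61.5
```

Call:
servo_tool(
  steps=[
    [0,0,0,0,0,0],
    [0,0,0,0,0,0],
  ],
)

```text
clock: 23.95
tcp_pos: [0.6339, -0.1155, 0.0548]
ee_rot: [3.141, -0.0, -0.046]
wrist_force: [1.6, -5.5, -4.6]
finger_gap: 0.282
grasp_force: 61.5
```

Call:
servo_tool(
  steps=[
    [0,0,0.05,0,0,0],
    [0,0,0,0,0,0],
    [0,0,0,0,0,0],
  ],
)

```text
clock: 24.2
tcp_pos: [0.6339, -0.1155, 0.0543]
ee_rot: [3.141, -0.0, -0.046]
wrist_force: [1.9, -4.9, -5.4]
finger_gap: 0.287
grasp_force: 61.5
```

Call:
servo_tool(
  steps=[
    [0,0,0.05,0,0,0],
    [0,0,0,0,0,0],
    [0,0,0,0,0,0],
  ],
)

```text
clock: 24.45
tcp_pos: [0.6338, -0.1155, 0.0538]
ee_rot: [3.141, -0.0, -0.046]
wrist_force: [1.2, -4.8, -5.6]
finger_gap: 0.285
grasp_force: 61.5
```

Call:
servo_tool(
  steps=[
    [0,0,0.05,0,0,0],
    [0,0,0,0,0,0],
    [0,0,0,0,0,0],
  ],
)

```text
clock: 24.7
tcp_pos: [0.6339, -0.1155, 0.0533]
ee_rot: [3.141, -0.0, -0.046]
wrist_force: [1.5, -5.4, -5.8]
finger_gap: 0.283
grasp_force: 61.5
```

Call:
servo_tool(
  steps=[
    [0,0,0.05,0,0,0],
    [0,0,0,0,0,0],
    [0,0,0,0,0,0],
  ],
)

```text
clock: 24.95
tcp_pos: [0.6339, -0.1155, 0.0528]
ee_rot: [3.141, -0.0, -0.046]
wrist_force: [1.9, -5.5, -5.6]
finger_gap: 0.288
grasp_force: 61.5
```

Call:
servo_tool(
  steps=[
    [0,0,0.05,0,0,0],
    [0,0,0,0,0,0],
    [0,0,0,0,0,0],
  ],
)

```text
clock: 25.2
tcp_pos: [0.6338, -0.1155, 0.0523]
ee_rot: [3.141, -0.0, -0.046]
wrist_force: [0.9, -4.6, -5.9]
finger_gap: 0.289
grasp_force: 61.5
```

Call:
servo_tool(
  steps=[
    [0,0,0.05,0,0,0],
    [0,0,0,0,0,0],
    [0,0,0,0,0,0],
  ],
)

```text
clock: 25.45
tcp_pos: [0.6339, -0.1154, 0.0518]
ee_rot: [3.141, -0.0, -0.046]
wrist_force: [2.1, -5.5, -5.5]
finger_gap: 0.283
grasp_force: 61.5
```

Call:
servo_tool(
  steps=[
    [0,0,0.05,0,0,0],
    [0,0,0,0,0,0],
    [0,0,0,0,0,0],
  ],
)

```text
clock: 25.7
tcp_pos: [0.6339, -0.1155, 0.0513]
ee_rot: [3.141, -0.0, -0.046]
wrist_force: [2.3, -4.6, -5.1]
finger_gap: 0.284
grasp_force: 61.5
```

Call:
servo_tool(
  steps=[
    [0,0,0.05,0,0,0],
    [0,0,0,0,0,0],
    [0,0,0,0,0,0],
  ],
)

```text
clock: 25.95
tcp_pos: [0.6339, -0.1155, 0.0513]
ee_rot: [3.141, 0.0, -0.046]
wrist_force: [-0.4, -4.0, -0.8]
finger_gap: 0.288
grasp_force: 61.7
```

Call:
servo_tool(
  steps=[
    [0,0,0.05,0,0,0],
    [0,0,0,0,0,0],
    [0,0,0,0,0,0],
  ],
)

```text
clock: 26.2
tcp_pos: [0.6339, -0.1155, 0.0513]
ee_rot: [3.141, 0.0, -0.046]
wrist_force: [-1.6, -4.4, 2.0]
finger_gap: 0.288
grasp_force: 61.7
```

Call:
servo_tool(
  steps=[
    [0,0,-0.03,0,0,0],
    [0,0,0,0,0,0],
    [0,0,0,0,0,0],
  ],
)

```text
clock: 26.45
tcp_pos: [0.6339, -0.1155, 0.0513]
ee_rot: [3.141, 0.0, -0.046]
wrist_force: [-2.2, -4.7, 0.1]
finger_gap: 0.29
grasp_force: 61.7
```

Call:
servo_tool(
  steps=[
    [0,0,0,0,0,0],
    [0,0,0,0,0,0],
    [0,0,0,0,0,0],
    [0,0,0,0,0,0],
  ],
  gripper=6,
)

```text
clock: 26.78
tcp_pos: [0.6341, -0.115, 0.0511]
ee_rot: [-3.142, -0.0, -0.046]
wrist_force: [0.8, -0.4, 0.3]
finger_gap: 0.704
grasp_force: 0.0
```

Call:
servo_tool(
  steps=[
    [0,0,-0.5,0,0,0],
    [0,0,-1,0,0,0],
    [0,0,-2,0,0,0],
    [0,0,-3,0,0,0],
    [0,0,-4,0,0,0],
  ],
)

```text
clock: 27.2
tcp_pos: [0.632, -0.1145, 0.1549]
ee_rot: [-3.14, 0.005, -0.046]
wrist_force: [0.4, -0.0, 0.6]
finger_gap: 0.698
grasp_force: 0.0
```

Call:
servo_tool(
  steps=[
    [0,0,-4,0,0,0],
    [0,0,-4,0,0,0],
    [-2,-3.5,0,0,0,0],
    [-2,-3.5,0,0,0,0],
    [-2,-3.5,0,0,0,0],
  ],
)

```text
clock: 27.62
tcp_pos: [0.5788, -0.007, 0.2383]
ee_rot: [3.141, -0.004, -0.048]
wrist_force: [1.0, 1.0, -0.2]
finger_gap: 0.701
grasp_force: 0.0
```

Call:
servo_tool(
  steps=[
    [-2,-3.5,0,0,0,0],
    [-2,-3.5,0,0,0,0],
    [-2,-3,0,0,0,0],
    [0,0,0,0,0,0],
  ],
)

```text
clock: 27.95
tcp_pos: [0.5206, 0.1, 0.2371]
ee_rot: [-3.139, 0.0, -0.041]
wrist_force: [-0.1, -0.4, 0.4]
finger_gap: 0.7
grasp_force: 0.0
```

```bash
python3 - <<'E'
from meas import *
s=state();print(s['clock'],s['tcp_pos'],s['wrist_force'])
T,S=grab_frame('top'),grab_frame('side')
a=[cv2.resize(f['frame'][y0:y1,x0:x1,::-1],None,fx=k,fy=k,interpolation=cv2.INTER_CUBIC) for f,(x0,y0,x1,y1),k in((T,(200,110,480,280),1.5),(S,(270,140,400,260),2.9))]
h=max(i.shape[0] for i in a);a=[cv2.copyMakeBorder(i,0,h-i.shape[0],0,0,0) for i in a]
cv2.imwrite('pics/v3.png',cv2.convertScaleAbs(np.hstack(a),alpha=1.4))
rs=rect(mask(S,red,(290,150,340,215)));rt=rect(mask(T,red,(320,160,345,200)));print(rs,tri(T,[rt[1]],S,[rs[1]]))
E
```

```text
27.95 [0.5206 0.1    0.2371] [-0.1411 -0.3811  0.3915]
(((315.4000244140625, 188.8000030517578), (15.178932189941406, 6.9570112228393555), 18.434947967529297), array([315.5243, 188.767 ])) [[ 0.6365 -0.0974  0.0681  0.002 ]]
```

View pics/v3.png

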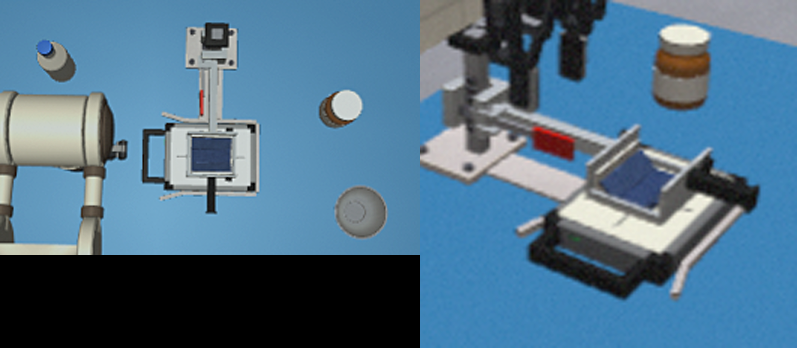

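The cradle lies on the detector (side crop around (640,200)), which is home in its guides. The tab at z≈0.068–0.07 matches a rest height of about 30 mm. The dish, spray bottle and jar are undisturbed and the robot is clear.

```bash
python3 -c "
from cell import sign_off;print(sign_off())"
```

```text
the job is handed in; nothing more can be done
None
```

Job handed in: the rest was lifted to its top notch, the detector slid home against the stop, and the cradle lowered under the squeezed release onto the panel; the dish, bottle and jar were never approached and the arm finished clear.

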